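Load the sample plate, lock it and start the check

TASK

Clear the sample plate by standing the white-lidded jars left in it upright in the red tray, and put every yellow-lidded jar from the table upright into a pocket of its own, fully down. Then turn the black knob clockwise until it clicks over to the green dot and stays there, and only after that press the three keys fully down one at a time: white, then yellow, then green. Leave everything else on the table where it is.

Things in the scene. Friction and masses are not known exactly. Their poses are not given: they have to be found in the camera images.
- jar0: amber glass salve jar with a yellow lid, 34 mm across, 30 mm high, upright on the table in front of the plate; origin at the centre of its underside, z up its axis. New sample; may be absent
- jar1: amber glass salve jar with a yellow lid, 34 mm across, 30 mm high, upright on the table in front of the plate; origin at the centre of its underside, z up its axis. New sample; may be absent
- jar2: amber glass salve jar with a yellow lid, 34 mm across, 30 mm high, upright on the table in front of the plate; origin at the centre of its underside, z up its axis. New sample; may be absent
- jar3: amber glass salve jar with a yellow lid, 34 mm across, 30 mm high, upright on the table in front of the plate; origin at the centre of its underside, z up its axis. New sample; may be absent
- old0: the same jar (34 mm across, 30 mm high, origin at the centre of its underside) but with a white lid: already checked, starts in a pocket of the plate; may be absent
- old1: the same jar (34 mm across, 30 mm high, origin at the centre of its underside) but with a white lid: already checked, starts in a pocket of the plate; may be absent
- old2: the same jar (34 mm across, 30 mm high, origin at the centre of its underside) but with a white lid: already checked, starts in a pocket of the plate; may be absent
- old3: the same jar (34 mm across, 30 mm high, origin at the centre of its underside) but with a white lid: already checked, starts in a pocket of the plate; may be absent
- plate: fixed aluminium sample plate, 90 (x) by 350 (y) by 22 mm high; origin at the centre of its underside. Four round pockets in a row at y = -145, -83, -21 and +41 mm (x = 0) of its frame, each 38 mm across and 12 mm deep (floor 10 mm above the table), so a seated jar stands 18 mm out; the lock knob is at y = +125 mm; a thin locking bar, up to 8 mm above the plate, lies along its far (+x) edge
- knob_grip (a point): on the axis of the black lock knob, at the height to grip, 37 mm above the plate's top. The grip is an upright bar 42 mm long (along this frame's x), 14 mm thick (y), its top 7 mm above this point and its foot 24 mm below it; white pointer mark on its -x half. The frame turns with the knob
- knob (a joint): knob angle, rad, growing clockwise seen from above: 0 = open (bar along the plate's x, pointer at the red dot), 1.25 = locked stop (pointer at the green dot). A sprung detent resists (about 0.11 N m) up to 0.8 rad, then snaps it on to the stop; let go earlier, it springs back to 0
- tray: fixed red open tray for checked jars, 110 (x) by 170 (y) mm outside, 18 mm high, walls 4 mm, floor 4 mm; origin at the centre of its underside
- key_white_top (a point): centre of the top of the white spring key (28 mm across, standing 50 mm over the table when up; the keys sit 55 mm apart in a row, in any order of colour, on a fixed white console 100 by 180 by 28 mm; black collars 44 mm across stand 12 mm over the console)
- key_white (a joint): travel of the white key, m: 0 up, 0.006 fully down (about 4.5 N)
- key_yellow_top (a point): centre of the top of the yellow spring key (28 mm across, standing 50 mm over the table when up; the keys sit 55 mm apart in a row, in any order of colour, on a fixed white console 100 by 180 by 28 mm; black collars 44 mm across stand 12 mm over the console)
- key_yellow (a joint): travel of the yellow key, m: 0 up, 0.006 fully down (about 4.5 N)
- key_green_top (a point): centre of the top of the green spring key (28 mm across, standing 50 mm over the table when up; the keys sit 55 mm apart in a row, in any order of colour, on a fixed white console 100 by 180 by 28 mm; black collars 44 mm across stand 12 mm over the console)
- key_green (a joint): travel of the green key, m: 0 up, 0.006 fully down (about 4.5 N)
- carton_a: bystander, leave alone: small white and red medicine carton, 34 x 50 x 22 mm, among the jars; origin under its centre
- carton_b: bystander, leave alone: white and red carton, 60 x 90 x 50 mm; origin under its centre
- carton_c: bystander, leave alone: white and blue carton, 60 x 90 x 50 mm; origin under its centre
- blister: bystander, leave alone: bundle of blister cards, 100 x 60 x 19 mm; origin under its centre
- sanitizer: bystander, leave alone: clear bottle, 56 mm across, 130 mm high; origin under its centre
- tub: bystander, leave alone: green tub, 100 mm across, 50 mm high; origin under its centre

How it is judged:
By the outcome, as a careful person would: the job done as asked, in the order asked, and still so for the second after the job is handed in, with the robot touching nothing.
Of jar0, jar1, jar2, jar3 only 3 to 4 are there at a start; the rules pass over those that are not, and their reading is None.
Of old0, old1, old2, old3 only 1 to 2 are there at a start; the rules pass over those that are not, and their reading is None.
At some moment in a run one of jar0, jar1, jar2, jar3 may be knocked a few centimetres aside while the robot is not near it.
Once in a run the grip may slacken for a moment while it holds something.
It also fails if it takes over 210 s, if anything falls off the work surface, if the arm or the gripper's body presses on something with over 40 N, if the wrist force passes 120 N, or if a joint passes its speed limit or range.

ROBOT

A 6-joint arm with a two-finger parallel gripper is mounted at the origin on the work surface. World frame = base frame: x ahead of the robot, y to its left, z up, the work surface at z = 0. Lengths are in m, angles in rad, forces in N, time in s.
With the tool pointing down it reaches from about 0.3 to 0.875 m from the base axis. Payload 6.4 kg.
Tool frame: the origin (TCP) lies on the centre line of the jaws, within the pads' length; the fingertips stand 25 mm ahead of it and the grasp point (between the pads) lies 6 mm ahead of it; z points along the fingers, y is the line along which they close (so a half turn about z gives the same grasp; the last joint's range is limited). The gripper opens to 88 mm and grips with 3 to 60 N. Pads are 18 mm wide; open, the fingers measure 123 mm over their backs; the gripper's body (75 mm by 187 mm) begins 45 mm behind the grasp point.
Start: joints at [-1.319, 0.181, 1.607, -0, 1.354, -0.206], TCP at [0.254, -0.516, 0.264] pointing down, gripper open.
Joint ranges: [-2.99, 2.99], [-0.89, 2.07], [0.3, 2.58], [-1.14, 4.28], [0, 2.63], [-3.12, 3.12]. Speed limits (rad/s): [2.57, 2.57, 3.01, 3.14, 3.14, 3.14].

INTERFACE

Orientations are given as [roll, pitch, yaw] about the fixed x, y, z axes, in that order (R = Rz(yaw) Ry(pitch) Rx(roll)).
In Python, from cell import sense, cams, hand_in gives the robot as it stands.
- The arm moves only by the shell command python3 -m pendant 'ROWS' [FORCE]. ROWS is JSON, a list that holds one entry, the list of rows, each a list of 7 numbers: the turn, a rotation vector about the tool's x, y, z in rad, then the shift along the tool's x, y, z in mm, then the closure, from -1 (fully open) to 1 (shut). In form: [[[wx, wy, wz, dx, dy, dz, jaw], ...]]. A call has 1 to 20 rows; each row is the pose to reach, as a shift and turn from the pose commanded when the call began, along the tool's axes at that moment; what a row does not reach only later rows make up. A row lasts 1/12 s, in which the tool goes at most 41.7 mm and 7.16 degrees, less where a joint would pass 70% of its speed; a pose out of reach is approached as far as the arm can. A call with a gripper value outside its range is refused whole. The fingers move at their own pace and stop on an object; FORCE is the grip in N (left out, the last holds). Time passes only in rows, so rows that repeat a pose let the fingers close. It gives the time, the measured TCP pose, the force, the opening and the grip force at its end, in the units of the state.
- sense(): the state, without advancing time (a new reading comes with each control period).
- cams.read_camera(name): name is "scene" or "top"; returns the picture (400x640x3 uint8, red, green, blue); there is no depth.
- cams.camera_info(name): a dict with "camera_matrix" (3x3 intrinsics, pixels), "T" (4x4, takes a point from camera to world coordinates). Camera axes: x right, y up, looking along -z (the intrinsics and any distortion apply to the point x, -y, -z); pixel columns grow to the right and rows downward; lengths in m; the calibration is good to about 2 mm. A picture is of the moment at which its call begins. camera_info takes no time and is no camera call.
- hand_in(): hands the job in; it is judged then, once.
The state is a dict: "time_s": time; "joint_positions": joint angles; "joint_vel": joint speeds; "effort": joint torques, N m; "tcp_pos": TCP position; "ee_rot": TCP orientation; "contact_force": force on the tool from outside, world axes, zero at the start; "wrist_torque": the same for the moment, N m; "grip_width": opening from 0.0 (shut) to 1.0 (fully open); "finger_force": force on a finger pad.
Only numpy, scipy, OpenCV 4.12 (cv2) and the standard library are available. Lean on these libraries where they do the work, as an engineer would, in place of code of your own. Each camera call takes 0.05 s, during which the arm holds its last target. There are 200 camera calls.

## Working session

There is one attempt and no reset: what is moved stays moved. The work goes in short steps, Python scripts to look and compute and a shell command to move; the robot and the scene stay as the last step left them, time stands still between calls to the robot, and variables do not carry over. Pictures are saved under pics/ and viewed, at most 17 in all, crops included, and the job is handed in when it is done.

```bash
ls; mkdir -p pics; python3 - <<'E'
from cell import sense,cams
import cv2
s=sense();print({k:s[k] for k in('time_s','tcp_pos','ee_rot','contact_force','grip_width')})
for n in('top','scene'):
    im=cams.read_camera(n);cv2.imwrite(f'pics/{n}0.png',im[:,:,::-1]);i=cams.camera_info(n);print(n,i)
E
```

```text
pics
{'time_s': 0.0, 'tcp_pos': array([ 0.25404084, -0.51530751,  0.2628383 ]), 'ee_rot': array([-3.13992715e+00, -3.69771475e-04,  4.57815836e-01]), 'contact_force': array([ 0.84331962, -1.23608644,  0.2112145 ]), 'grip_width': 0.9998230345000888}
top {'camera_matrix': array([[444.87687445,   0.        , 308.98306795],
       [  0.        , 444.87687445, 208.66214287],
       [  0.        ,   0.        ,   1.        ]]), 'T': array([[ 2.30741222e-02,  9.93382550e-01, -1.12510863e-01,
         3.55735834e-01],
       [-9.99715022e-01,  2.22381151e-02, -8.67997153e-03,
         3.83411008e-04],
       [-6.12050272e-03,  1.12679083e-01,  9.93612582e-01,
         1.43187030e+00],
       [ 0.00000000e+00,  0.00000000e+00,  0.00000000e+00,
         1.00000000e+00]])}
scene {'camera_matrix': array([[473.93273147,   0.        , 322.80764556],
       [  0.        , 473.93273147, 194.40451091],
       [  0.        ,   0.        ,   1.        ]]), 'T': array([[ 0.80261577, -0.38419694,  0.45629008,  1.05275324],
       [ 0.59619624,  0.54095963, -0.59322232, -0.68937073],
       [-0.01892031,  0.74816802,  0.6632395 ,  0.8298773 ],
       [ 0.        ,  0.        ,  0.        ,  1.        ]])}
```

View pics/top0.png

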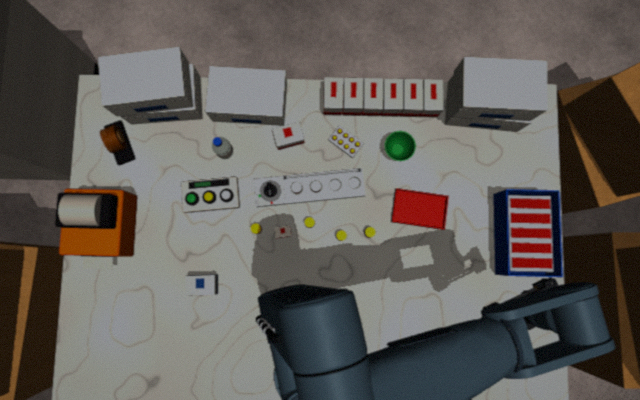

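View pics/scene0.png

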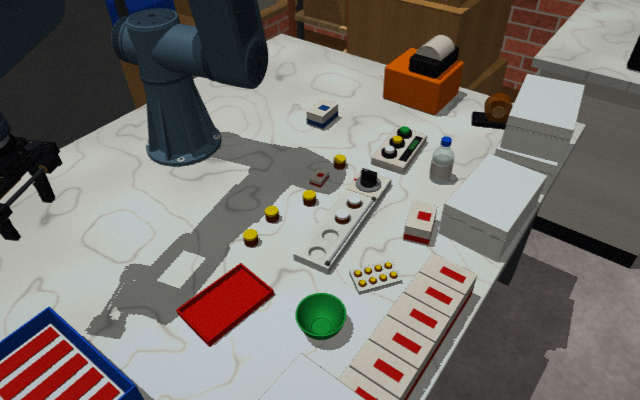

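Top view: plate spans about (255–365, 172–203), knob (269,190), four yellow lids at (256,228), (309,222), (340,235), (369,231), tray (420,208), keys green/yellow/white at (191,198), (208,197), (226,196), and carton_a at (282,231). Scene view: white-lidded jars in the two pockets nearest the knob, with the other two pockets empty.

```bash
cat > h.py <<'E'
import numpy as np,cv2
from cell import sense,cams
def shot(n,k=4):
    return np.mean([cams.read_camera(n).astype(float) for _ in range(k)],0).astype(np.uint8)
def ray(n,uv,z):
    i=cams.camera_info(n);K=i['camera_matrix'];T=i['T']
    d=np.linalg.inv(K)@[uv[0],uv[1],1];d=T[:3,:3]@[d[0],-d[1],-d[2]];o=T[:3,3]
    return o+d*(z-o[2])/d[2]
def proj(n,p):
    i=cams.camera_info(n);T=i['T'];c=T[:3,:3].T@(np.asarray(p)-T[:3,3]);q=i['camera_matrix']@[c[0],-c[1],-c[2]];return q[:2]/q[2]
def tri(a,b):
    # closest point of two (origin,dir) rays from pixel in top and scene
    L=[]
    for n,uv in(('top',a),('scene',b)):
        p=ray(n,uv,0);o=cams.camera_info(n)['T'][:3,3];d=(p-o)/np.linalg.norm(p-o);L.append((o,d))
    A=sum(np.eye(3)-np.outer(d,d) for o,d in L);b=sum((np.eye(3)-np.outer(d,d))@o for o,d in L)
    p=np.linalg.solve(A,b);return p,[np.linalg.norm(np.cross(p-o,d)) for o,d in L][0]*2
def blobs(im,lo,hi,amin=15,roi=None):
    m=cv2.inRange(cv2.cvtColor(im,cv2.COLOR_RGB2HSV),np.array(lo),np.array(hi))
    if roi: z=np.zeros_like(m);x0,y0,x1,y1=roi;z[y0:y1,x0:x1]=m[y0:y1,x0:x1];m=z
    n,_,st,c=cv2.connectedComponentsWithStats(m)
    return [(c[i].round(2),st[i]) for i in range(1,n) if st[i][4]>=amin]
E
python3 - <<'E'
from h import *
T=shot('top');S=shot('scene')
np.save('T.npy',T);np.save('S.npy',S)
for n,im in(('top',T),('scene',S)):
  for nm,lo,hi in(('yel',(22,140,60),(34,255,255)),('red',(0,180,80),(6,255,255)),('green',(50,130,40),(85,255,255))):
    for c,st in blobs(im,lo,hi): print(n,nm,c,st,ray(n,c,.03)[:2].round(4))
def crop(im,r,s,f):
  x0,y0,x1,y1=r;cv2.imwrite(f,cv2.resize(im[y0:y1,x0:x1,::-1],None,fx=s,fy=s,interpolation=cv2.INTER_CUBIC))
crop(T,(170,160,460,250),2.7,'pics/t1.png');crop(S,(230,115,440,275),3.7,'pics/s1.png')
E
```

```text
top yel [208. 196.] [204 192   9   9  69] [0.5479 0.3352]
top yel [309.06 221.81] [305 217  10  10  77] [0.4727 0.0114]
top yel [255.41 228.05] [251 223  10  11  83] [0.4491 0.1804]
top yel [369.37 231.63] [365 227  10  10  83] [ 0.4459 -0.1792]
top yel [340.68 234.87] [336 230  11  10  79] [ 0.4337 -0.0891]
top red [333.5  89. ] [332  83   4  13  52] [ 0.91   -0.0584]
top red [353.47  89.38] [352  83   4  14  55] [ 0.91   -0.1237]
top red [373.46  89.75] [372  83   4  14  52] [ 0.9101 -0.189 ]
top red [393.44  90.5 ] [392  84   4  14  54] [ 0.9089 -0.2542]
top red [413.44  90.5 ] [412  84   4  14  54] [ 0.9103 -0.3194]
top red [433.44  91.46] [432  85   4  14  52] [ 0.9084 -0.3845]
top red [287.33 131.85] [284 128   8   9  48] [0.763  0.0884]
top red [418.86 208.52] [ 392  189   56   40 1689] [ 0.5227 -0.3352]
top red [529.5  203.13] [511 199  39   9 315] [ 0.5477 -0.685 ]
top red [530.54 217.73] [512 214  38   9 307] [ 0.5013 -0.6868]
top red [531.07 232.64] [512 229  39   9 315] [ 0.4543 -0.6869]
top red [531.36 247.54] [512 243  39  10 315] [ 0.4076 -0.6862]
top red [531.9  262.5
[... 1519 characters left out ...]
9  54 846] [ 0.3154 -0.6534]
scene red [406.53 342.72] [393 333  28  21 232] [ 0.8802 -0.2194]
scene red [ 34.69 370.33] [   0  340   73   60 1097] [ 0.3629 -0.6636]
scene red [ 56.54 378.61] [ 21 354  67  46 901] [ 0.4102 -0.6487]
scene red [388.15 369.84] [374 359  29  23 272] [ 0.8802 -0.2862]
scene red [ 81.21 385.56] [ 56 368  47  32 595] [ 0.4579 -0.6298]
scene red [105.74 392.78] [ 90 382  29  18 279] [ 0.5047 -0.6119]
scene red [364.45 394.18] [356 387  21  13 107] [ 0.8701 -0.3486]
scene green [404.36 129.82] [400 127  10   7  56] [0.5278 0.401 ]
scene green [413.16 144.36] [408 140  11  10  55] [0.5849 0.3502]
scene green [320.53 315.38] [ 296  293   50   47 1815] [ 0.7137 -0.2658]
```

View pics/t1.png

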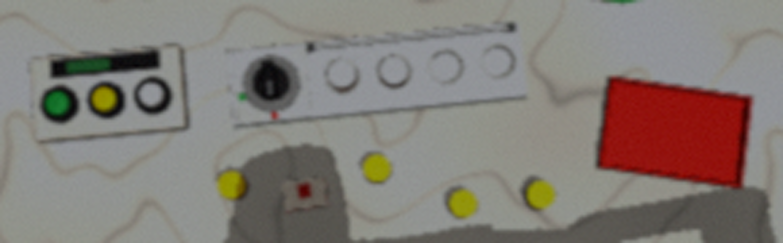

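View pics/s1.png

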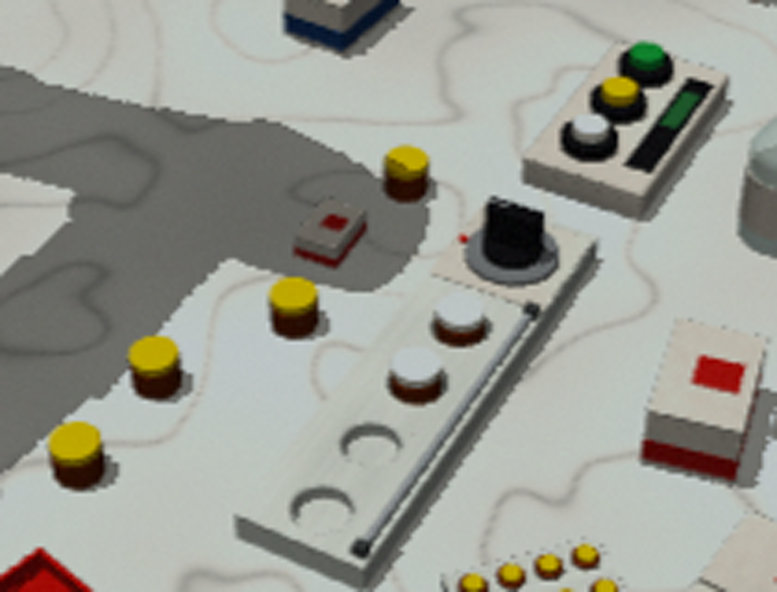

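The enlarged top view shows the knob pointer toward the red dot (bar along x). Lids sit at about (297,187) and (316,186), with empty pockets at (335,184) and (354,183). In the scene view, lids are at (354,198.5) and (343,212.6), with empty rims at (330,235) and (317,252). carton_a lies between the two left jars.

```bash
cat > m.py <<'E'
from h import *
t=lambda a:np.array(a)/2.7+[170,160]-.3
s=lambda a:np.array(a)/3.7+[230,115]-.35
tp=[ray('top',t(p),z) for p,z in(((498,61),.022),((446,66),.022),((394,70),.04),((342,73),.04))]
sp=[ray('scene',s(p),z) for p,z in(((322,508),.022),((371,444),.022),((417,361),.04),((459,309),.04))]
Y=np.array([-145,-83,-21,41])/1e3
for n,P in(('top',tp),('scene',sp)):
    P=np.array(P)[:,:2]
    sx=np.polyfit(Y,P[:,0],1);sy=np.polyfit(Y,P[:,1],1)
    print(n,P.round(4).tolist(),'origin',sx[1].round(4),sy[1].round(4),'dir',sx[0].round(4),sy[0].round(4),'yaw',np.arctan2(-sx[0],sy[0]).round(4))
T=np.load('T.npy')
print('knob top',ray('top',t((270,82)),.05).round(4),'scene',ray('scene',s((514,218)),.066).round(4))
for n,p in(('white',(152,95)),('yellow',(105,98)),('green',(60,103))): print(n,ray('top',t(p),.05).round(4))
for n,p in(('white',(590,130)),('yellow',(620,91)),('green',(648,56))): print(n,ray('scene',s(p),.05).round(4))
for a,b in(((309.06,221.81),(308.92,194.48)),((255.41,228.05),(339.57,158.59)),((369.37,231.63),(249.81,234.48)),((340.68,234.87),(271.12,210.73)),((190.6,197.8),(404.36,129.8)),((287.33,131.85),(423.87,215.65))): print('tri',*tri(a,b))
E
python3 m.py
```

```text
top [[0.6038, -0.1302], [0.5964, -0.0686], [0.5872, -0.0068], [0.5823, 0.0541]] origin 0.5863 0.0137 dir -0.1186 0.9915 yaw 0.119
scene [[0.6026, -0.1323], [0.5954, -0.0713], [0.5863, -0.0075], [0.5804, 0.0503]] origin 0.5848 0.0111 dir -0.1222 0.9863 yaw 0.1233
knob top [0.5682 0.1372 0.05  ] scene [0.5746 0.1257 0.066 ]
white [0.5499 0.274  0.05  ]
yellow [0.5452 0.3286 0.05  ]
green [0.5381 0.3807 0.05  ]
white [0.5548 0.2635 0.05  ]
yellow [0.5478 0.3203 0.05  ]
green [0.5418 0.3746 0.05  ]
tri [0.47180598 0.01031815 0.02569523] 0.003329939308660694
tri [0.448265   0.17999032 0.02507129] 0.0030182085505482247
tri [ 0.44505085 -0.18122311  0.02491749] 0.003585739322937806
tri [ 0.43252131 -0.09086793  0.02500285] 0.004106380466763296
tri [0.53742077 0.38551705 0.04283148] 0.00425211798697449
tri [0.75576518 0.08627791 0.05026733] 0.0030854729615108424
```

```bash
cat >> h.py <<'E'
def go(x,y,z,yaw=None):
    s=sense();p=np.array(s['tcp_pos']);r=s['ee_rot'];c,n=np.cos(r[2]),np.sin(r[2]);d=(np.array([x,y,z])-p)*1e3
    w=0 if yaw is None else -((yaw-r[2]+np.pi)%(2*np.pi)-np.pi)
    print('t',round(s['time_s'],1),'at',p.round(4),'rpy',np.round(r,3),'width',round(s['grip_width']*88,1),'-> wz %.3f dx %.1f dy %.1f dz %.1f'%(w,c*d[0]+n*d[1],n*d[0]-c*d[1],-d[2]),'d',np.linalg.norm(d).round())
E
python3 -c "
from h import *
go(.445,-.1808,.11,.121)"
```

```text
t 0.5 at [ 0.2541 -0.5158  0.2637] rpy [-3.142  0.     0.458] width 88.2 -> wz 0.337 dx 319.3 dy -216.1 dz 153.7 d 415.0
```

```bash
python3 -m pendant '[[[0,0,0.34,319,-216,100,-0.3],[0,0,0.34,319,-216,100,-0.3],[0,0,0.34,319,-216,100,-0.3],[0,0,0.34,319,-216,100,-0.3],[0,0,0.34,319,-216,100,-0.3],[0,0,0.34,319,-216,100,-0.3],[0,0,0.34,319,-216,100,-0.3],[0,0,0.34,319,-216,100,-0.3],[0,0,0.34,319,-216,100,-0.3],[0,0,0.34,319,-216,100,-0.3],[0,0,0.34,319,-216,154,-0.3],[0,0,0.34,319,-216,154,-0.3],[0,0,0.34,319,-216,154,-0.3]]]' 20; python3 - <<'E'
from h import *
go(.445,-.1808,.038,.121)
S=shot('scene',2);T=shot('top',2)
for n,im in(('scene',S),('top',T)):
  for c,st in blobs(im,(22,140,60),(34,255,255),40): print(n,c,st)
cv2.imwrite('pics/a.png',np.hstack([S[100:330,180:460,::-1],T[120:350,180:460,::-1]]))
E
```

```text
time_s: 1.58
tcp_pos: [0.4429, -0.1788, 0.1065]
ee_rot: [-3.137, 0.005, 0.119]
contact_force: [-0.8, 0.5, 0.1]
grip_width: 0.648
finger_force: 0.0
t 1.6 at [ 0.4429 -0.1788  0.1065] rpy [-3.137  0.005  0.119] width 57.0 -> wz -0.002 dx 1.8 dy 2.2 dz 68.5 d 69.0
scene [397.09 139.09] [392 135  11   9  66]
scene [339.42 158.43] [334 154  12  10  88]
scene [308.78 194.54] [303 190  13  10 105]
scene [271.32 210.77] [265 206  13  11 114]
scene [249.83 234.5 ] [243 229  14  12 133]
top [208. 196.] [204 192   9   9  69]
top [309.24 222.16] [305 217  10  11  83]
top [255.45 228.1 ] [251 223  10  11  84]
top [340.72 234.94] [336 230  10  10  71]
```

View pics/a.png

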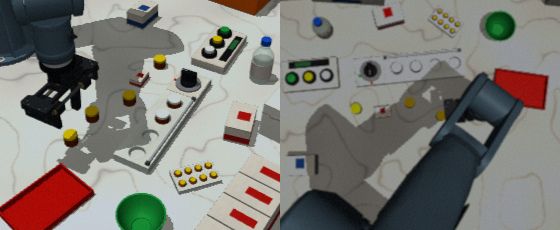

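The gripper hovers above jar at scene (250,234), oriented as intended, clear of its neighbours.

```bash
python3 -c "
from h import *
go(.445,-.1808,.038,.121)"; python3 -m pendant '[[[0,0,0,0,0,35,-0.3],[0,0,0,0,0,67,-0.3],[0,0,0,0,0,67,-0.3],[0,0,0,0,0,67,-0.3],[0,0,0,0,0,67,0.6],[0,0,0,0,0,67,0.6],[0,0,0,0,0,67,0.6],[0,0,0,0,0,67,0.6],[0,0,0,0,0,67,0.6],[0,0,0,0,0,67,0.6]]]' 15;  python3 -c "
from h import *
go(.445,-.1808,.038,.121)"
```

```text
t 1.8 at [ 0.4457 -0.182   0.1112] rpy [ 3.14e+00 -2.00e-03  1.17e-01] width 57.1 -> wz -0.004 dx -0.6 dy -1.3 dz 73.2 d 73.0
time_s: 2.62
tcp_pos: [0.4459, -0.1818, 0.0444]
ee_rot: [3.14, -0.002, 0.118]
contact_force: [-1.0, 1.3, 7.9]
grip_width: 0.378
finger_force: 15.0
t 2.6 at [ 0.4459 -0.1818  0.0444] rpy [ 3.14e+00 -2.00e-03  1.18e-01] width 33.3 -> wz -0.003 dx -0.8 dy -1.1 dz 6.4 d 7.0
```

```bash
python3 -m pendant '[[[0,0,0,0,0,0,-0.2],[0,0,0,0,0,0,-0.2],[0,0,0,0,0,6,-0.2],[0,0,-0.8,0,0,6,-0.2],[0,0,-0.8,0,0,6,-0.2],[0,0,-1.57,0,0,6,-0.2],[0,0,-1.57,0,0,6,-0.2],[0,0,-1.57,0,0,6,-0.2],[0,0,-1.57,0,0,6,-0.2],[0,0,-1.57,0,0,6,-0.2],[0,0,-1.57,0,0,6,-0.2],[0,0,-1.57,0,0,6,-0.2],[0,0,-1.57,0,0,6,-0.2],[0,0,-1.57,0,0,6,-0.2],[0,0,-1.57,0,0,6,0.6],[0,0,-1.57,0,0,6,0.6],[0,0,-1.57,0,0,6,0.6],[0,0,-1.57,0,0,6,0.6],[0,0,-1.57,0,0,6,0.6],[0,0,-1.57,0,0,6,0.6]]]' 15;  python3 - <<'E'
from h import *
go(.445,-.1808,.038,.121)
S=shot('scene',2)
for c,st in blobs(S,(22,140,60),(34,255,255),20,(200,140,400,260)): print(c,st)
cv2.imwrite('pics/b.png',cv2.resize(S[150:290,180:320,::-1],None,fx=3,fy=3))
E
```

```text
time_s: 4.28
tcp_pos: [0.4447, -0.1809, 0.0365]
ee_rot: [-3.141, -0.0, 1.686]
contact_force: [0.8, -0.5, -0.9]
grip_width: 0.377
finger_force: 15.0
t 4.3 at [ 0.4447 -0.1809  0.0365] rpy [-3.141 -0.     1.686] width 33.2 -> wz 1.565 dx 0.1 dy 0.3 dz -1.5 d 2.0
[396.26 141.22] [393 140   7   4  23]
[339.44 158.43] [334 154  12  10  86]
[308.89 194.52] [303 190  13  10 107]
[272.62 206.95] [269 206   8   3  21]
[247.46 235.87] [242 231  12  10  91]
```

View pics/b.png

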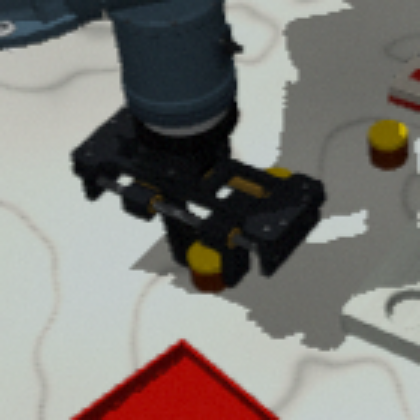

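```bash
python3 -c "
from h import *
go(.6029,-.1316,.090,.121)
go(.6029,-.1316,.0465,.121)"
```

```text
t 4.4 at [ 0.4448 -0.181   0.0366] rpy [-3.141 -0.     1.687] width 33.7 -> wz 1.566 dx 30.7 dy 162.8 dz -53.4 d 174.0
t 4.4 at [ 0.4448 -0.181   0.0366] rpy [-3.141 -0.     1.687] width 33.7 -> wz 1.566 dx 30.7 dy 162.8 dz -9.9 d 166.0
```

```bash
python3 -m pendant '[[[0,0,0,0,0,-30,0.6],[0,0,0.1,0,0,-53,0.6],[0,0,1.566,30,162,-53,0.6],[0,0,1.566,30,162,-53,0.6],[0,0,1.566,30,162,-53,0.6],[0,0,1.566,30,162,-53,0.6],[0,0,1.566,30,162,-53,0.6],[0,0,1.566,30,162,-53,0.6],[0,0,1.566,30,162,-53,0.6],[0,0,1.566,30,162,-53,0.6],[0,0,1.566,30,162,-53,0.6],[0,0,1.566,30,162,-53,0.6],[0,0,1.566,30,162,-53,0.6],[0,0,1.566,30,162,-53,0.6],[0,0,1.566,30,162,-53,0.6],[0,0,1.566,30,162,-53,0.6],[0,0,1.566,30,162,-53,0.6],[0,0,1.566,30,162,-53,0.6]]]' 30;  python3 - <<'E'
from h import *
go(.6029,-.1316,.06,.121)
S=shot('scene',2)
for c,st in blobs(S,(22,140,60),(34,255,255),20,(200,140,400,275)): print(c,st)
cv2.imwrite('pics/c.png',cv2.resize(S[170:290,250:390,::-1],None,fx=4,fy=4))
E
```

```text
time_s: 5.88
tcp_pos: [0.6022, -0.1323, 0.0896]
ee_rot: [-3.142, 0.0, 0.124]
contact_force: [-0.0, 0.8, -0.9]
grip_width: 0.376
finger_force: 30.0
t 5.9 at [ 0.6022 -0.1323  0.0896] rpy [-3.142  0.     0.124] width 33.1 -> wz 0.003 dx 0.8 dy -0.6 dz 29.6 d 30.0
[396.12 141.25] [393 140   7   4  24]
[340.36 158.99] [334 154  12  10  67]
[271.17 210.71] [265 206  13  11 115]
[318.59 237.1 ] [315 233   8   9  39]
[387.95 264.1 ] [386 262   5   5  20]
[377.71 266.76] [375 265   6   5  21]
[367.85 269.3 ] [366 267   5   5  20]
[357.05 272.1 ] [355 270   5   5  20]
```

View pics/c.png

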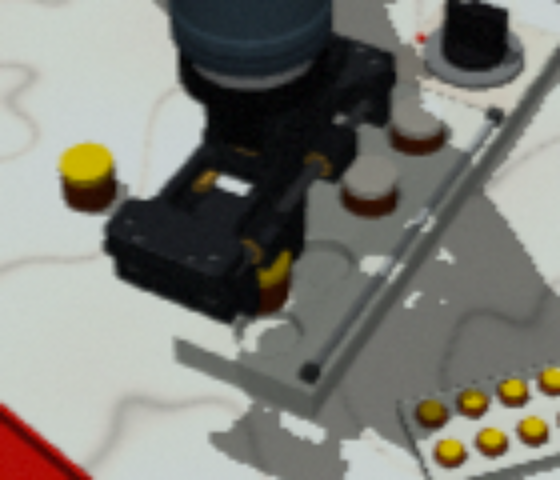

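The jar is held above the end pocket (scene ~(318,252)); descending with a force check.

```bash
python3 -m pendant '[[[0,0,0,0.8,-0.6,28,0.6],[0,0,0,0.8,-0.6,28,0.6],[0,0,0,0.8,-0.6,33,0.6],[0,0,0,0.8,-0.6,37,0.6],[0,0,0,0.8,-0.6,37,0.6],[0,0,0,0.8,-0.6,37,0.6]]]' 30; 
```

```text
time_s: 6.48
tcp_pos: [0.6046, -0.1304, 0.0546]
ee_rot: [-3.141, -0.003, 0.122]
contact_force: [3.0, 6.2, 4.3]
grip_width: 0.373
finger_force: 30.0
```

```bash
python3 -m pendant '[[[0,0,0,1,-1.2,0,0.6],[0,0,0,1,-1.2,3,0.6],[0,0,0,1,-1.2,6,0.6],[0,0,0,1,-1.2,7,0.6],[0,0,0,1,-1.2,7,0.6]]]' 30; 
```

```text
time_s: 6.9
tcp_pos: [0.605, -0.1302, 0.0474]
ee_rot: [3.141, -0.002, 0.122]
contact_force: [0.4, 5.0, 10.4]
grip_width: 0.377
finger_force: 34.0
```

```bash
python3 -m pendant '[[[0,0,0,0,-1,1.5,0.6],[0,0,0,0,-1,1.5,0.6],[0,0,0,0,-1,1.5,0.6],[0,0,0,0,-1,1.5,-0.05],[0,0,0,0,-1,1.5,-0.05],[0,0,0,0,-1,1.5,-0.05]]]' 30; python3 -c "
from h import *
go(.6029,-.1316,.06,.121)"
```

```text
time_s: 7.4
tcp_pos: [0.6061, -0.1333, 0.0475]
ee_rot: [3.135, -0.005, 0.122]
contact_force: [-2.0, -9.2, 14.0]
grip_width: 0.524
finger_force: 7.0
t 7.4 at [ 0.6061 -0.1333  0.0475] rpy [ 3.135 -0.005  0.122] width 46.1 -> wz 0.001 dx -3.0 dy -2.1 dz -12.5 d 13.0
```

```bash
python3 -m pendant '[[[0,0,0,0,0,-4,-0.05],[0,0,0,0,0,-4,-0.05],[0,0,0,0,0,-4,-0.05]]]' 30;  python3 -m pendant '[[[0,0,0,0,0,-30,-0.05],[0,0,0,0,0,-60,-0.05],[0,0,0,0,0,-60,-0.05],[0,0,0,-120,0,-60,-0.05],[0,0,0,-120,0,-60,-0.05],[0,0,0,-120,0,-60,-0.05],[0,0,0,-120,0,-60,-0.05],[0,0,0,-120,0,-60,-0.05]]]' 30; python3 - <<'E'
from h import *
S=shot('scene',4);T=shot('top',4)
for n,im,r in(('scene',S,(200,140,400,265)),('top',T,(240,170,400,260))):
  for c,st in blobs(im,(22,140,60),(34,255,255),20,r): print(n,c,st)
cv2.imwrite('pics/d.png',cv2.resize(S[170:290,230:390,::-1],None,fx=4,fy=4))
E
```

```text
time_s: 7.65
tcp_pos: [0.6031, -0.1294, 0.0478]
ee_rot: [-3.141, 0.001, 0.122]
contact_force: [-1.1, 0.3, 0.1]
grip_width: 0.523
finger_force: 0.0
time_s: 8.32
tcp_pos: [0.4822, -0.1433, 0.107]
ee_rot: [-3.14, 0.002, 0.12]
contact_force: [0.9, -0.5, -0.0]
grip_width: 0.524
finger_force: 0.0
scene [396.26 141.22] [393 140   7   4  23]
scene [339.43 158.38] [334 154  12  10  87]
scene [308.78 194.54] [303 190  13  10 105]
scene [271.82 211.68] [266 206  12  11  84]
scene [316.01 247.93] [309 242  15  13 155]
top [353.66 180.88] [350 177   9   9  58]
top [309.35 221.89] [305 217  10  11  80]
top [255.45 228.1 ] [251 223  10  11  84]
```

View pics/d.png

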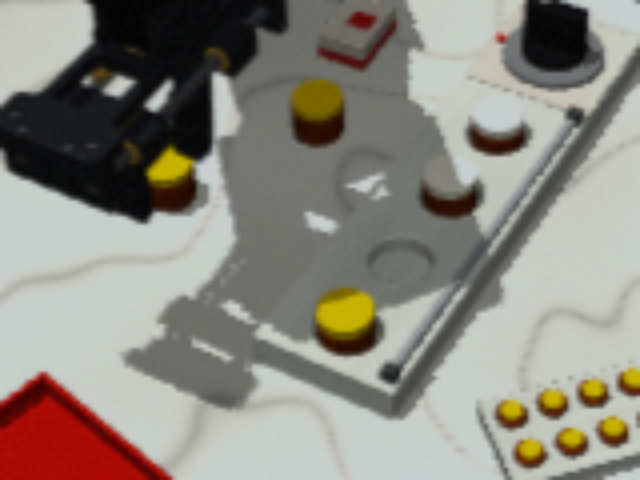

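A yellow jar stands in the end pocket at scene (316,248); check its height by triangulation.

```bash
python3 - <<'E'
from h import *
print(tri((353.66,180.88),(316.01,247.93)))
print('other',tri((309.35,221.89),(308.78,194.54)),tri((340.7,234.9),(271.2,210.75)))
go(.4325,-.0909,.11,.121)
go(.4325,-.0909,.037,.121)
E
```

```text
(array([ 0.60354368, -0.12979134,  0.03459022]), np.float64(0.006849788415395546))
other (array([0.47170594, 0.00953652, 0.02596345]), np.float64(0.002904683516558653)) (array([ 0.43253871, -0.09083139,  0.02489082]), np.float64(0.003805414968717723))
t 8.7 at [ 0.4852 -0.1439  0.1082] rpy [ 3.141 -0.     0.122] width 46.1 -> wz 0.001 dx -45.9 dy -59.0 dz -1.8 d 75.0
t 8.7 at [ 0.4852 -0.1439  0.1082] rpy [ 3.141 -0.     0.122] width 46.1 -> wz 0.001 dx -45.9 dy -59.0 dz 71.2 d 103.0
```

```bash
python3 -m pendant '[[[0,0,0,-46,-59,0,-0.3],[0,0,0,-46,-59,0,-0.3],[0,0,0,-46,-59,0,-0.3],[0,0,0,-46,-59,0,-0.3],[0,0,0,-46,-59,35,-0.3],[0,0,0,-46,-59,71,-0.3],[0,0,0,-46,-59,71,-0.3],[0,0,0,-46,-59,71,-0.3],[0,0,0,-46,-59,71,0.6],[0,0,0,-46,-59,71,0.6],[0,0,0,-46,-59,71,0.6],[0,0,0,-46,-59,71,0.6],[0,0,0,-46,-59,71,0.6]]]' 20;  python3 - <<'E'
from h import *
go(.5966,-.0686,.09,.121)
E
```

```text
time_s: 9.8
tcp_pos: [0.4332, -0.0917, 0.039]
ee_rot: [3.139, -0.003, 0.122]
contact_force: [-1.3, -0.0, 8.0]
grip_width: 0.379
finger_force: 20.0
t 9.8 at [ 0.4332 -0.0917  0.039 ] rpy [ 3.139e+00 -3.000e-03  1.220e-01] width 33.3 -> wz 0.001 dx 165.0 dy -3.1 dz -51.0 d 173.0
```

```bash
python3 -m pendant '[[[0,0,0,0,0,-30,0.6],[0,0,0,0,0,-53,0.6],[0,0,0,165,-3,-53,0.6],[0,0,0,165,-3,-53,0.6],[0,0,0,165,-3,-53,0.6],[0,0,0,165,-3,-53,0.6],[0,0,0,165,-3,-53,0.6],[0,0,0,165,-3,-53,0.6],[0,0,0,165,-3,-53,0.6],[0,0,0,165,-3,-53,0.6]]]' 30;  python3 - <<'E'
from h import *
go(.5966,-.0686,.055,.121)
E
```

```text
time_s: 10.63
tcp_pos: [0.5938, -0.0679, 0.0902]
ee_rot: [-3.141, 0.001, 0.122]
contact_force: [-0.6, 0.3, -0.6]
grip_width: 0.378
finger_force: 30.0
t 10.6 at [ 0.5938 -0.0679  0.0902] rpy [-3.141e+00  1.000e-03  1.220e-01] width 33.3 -> wz 0.001 dx 2.7 dy 1.1 dz 35.2 d 35.0
```

```bash
python3 -m pendant '[[[0,0,0,0,0,25,0.6],[0,0,0,0,0,25,0.6],[0,0,0,0,0,32,0.6],[0,0,0,0,0,35,0.6],[0,0,0,0,0,35,0.6],[0,0,0,0,0,35,0.6]]]' 30
```

```text
time_s: 11.13
tcp_pos: [0.596, -0.068, 0.0563]
ee_rot: [3.141, -0.003, 0.121]
contact_force: [3.9, 1.6, -1.9]
grip_width: 0.372
finger_force: 30.0
```

```bash
python3 -m pendant '[[[0,0,0,0.8,0,3,0.6],[0,0,0,0.8,0,6,0.6],[0,0,0,0.8,0,7.5,0.6],[0,0,0,0.8,0,7.5,0.6],[0,0,0,0.8,0,7.5,0.6]]]' 30
```

```text
time_s: 11.55
tcp_pos: [0.596, -0.0682, 0.0498]
ee_rot: [3.141, 0.001, 0.122]
contact_force: [-6.4, 0.9, 17.6]
grip_width: 0.378
finger_force: 30.0
```

```bash
python3 -m pendant '[[[0,0,0,0,0,0,-0.05],[0,0,0,0,0,0,-0.05],[0,0,0,0,0,0,-0.05],[0,0,0,0,0,-2,-0.05],[0,0,0,0,0,-20,-0.05],[0,0,0,0,0,-50,-0.05],[0,0,0,0,0,-50,-0.05],[0,0,0,0,-62,-50,-0.05],[0,0,0,0,-62,-50,-0.05],[0,0,0,0,-62,-50,-0.05],[0,0,0,0,-62,-50,-0.05]]]' 20;  python3 - <<'E'
from h import *
go(.5880,-.0070,.0495,.121)
S=shot('scene',3)
for c,st in blobs(S,(22,140,60),(34,255,255),20,(200,140,400,265)): print(c,st,ray('scene',c,.0346).round(4),ray('scene',c,.025).round(4))
E
```

```text
time_s: 12.47
tcp_pos: [0.5879, -0.0054, 0.0971]
ee_rot: [-3.142, 0.001, 0.124]
contact_force: [1.1, -0.2, 0.1]
grip_width: 0.526
finger_force: 0.0
t 12.5 at [ 0.5879 -0.0054  0.0971] rpy [-3.142e+00  1.000e-03  1.240e-01] width 46.3 -> wz 0.003 dx -0.1 dy 1.6 dz 47.6 d 48.0
[396.26 141.22] [393 140   7   4  23] [0.5405 0.3301 0.0346] [0.5343 0.3424 0.025 ]
[307.07 194.83] [303 190   9  10  70] [ 0.4741 -0.0024  0.0346] [0.4671 0.0059 0.025 ]
[329.11 230.2 ] [323 225  14  12 131] [ 0.5926 -0.0705  0.0346] [ 0.587 -0.063  0.025]
[315.98 247.96] [309 242  15  13 154] [ 0.6012 -0.1324  0.0346] [ 0.5957 -0.1257  0.025 ]
```

```bash
python3 -m pendant '[[[0,0,0,0,1,20,-0.1],[0,0,0,0,1,35,-0.1],[0,0,0,0,1,43,-0.1],[0,0,0,0,1,46,-0.1],[0,0,0,0,1,46,-0.1],[0,0,0,0,1,46,0.6],[0,0,0,0,1,46,0.6],[0,0,0,0,1,46,0.6],[0,0,0,0,1,46,0.6],[0,0,0,0,1,46,0.6]]]' 25;  python3 - <<'E'
from h import *
go(.5880,-.0070,.0495,.121)
T=np.load('T.npy');S=np.load('S.npy')
# tray rim corners (z .018) from both views
for n,im,r in(('top',T,(380,180,460,240)),('scene',S,(170,255,280,350))):
  x0,y0,x1,y1=r;m=cv2.inRange(cv2.cvtColor(im,cv2.COLOR_RGB2HSV),np.array((0,170,50)),np.array((8,255,255)));z=np.zeros_like(m);z[y0:y1,x0:x1]=m[y0:y1,x0:x1]
  b=cv2.boxPoints(cv2.minAreaRect(cv2.findNonZero(z))) if n=='top' else cv2.approxPolyDP(max(cv2.findContours(z,0,1)[0],key=cv2.contourArea),6,True)[:,0]
  print(n,[ray(n,p,.018)[:2].round(3).tolist() for p in b])
E
```

```text
time_s: 13.45
tcp_pos: [0.5892, -0.0074, 0.0526]
ee_rot: [3.141, -0.002, 0.122]
contact_force: [0.2, -0.2, 2.4]
grip_width: 0.38
finger_force: 25.0
t 13.4 at [ 0.5892 -0.0074  0.0526] rpy [ 3.141e+00 -2.000e-03  1.220e-01] width 33.4 -> wz 0.001 dx -1.2 dy -0.6 dz 3.1 d 3.0
top [[0.482, -0.249], [0.588, -0.264], [0.566, -0.432], [0.461, -0.415]]
scene [[0.481, -0.255], [0.462, -0.419], [0.576, -0.437], [0.597, -0.276]]
```

```bash
python3 -m pendant '[[[0,0,0,0,0,-25,0.6],[0,0,0,0,0,-55,0.6],[0,0,0,0,0,-55,0.6]]]' 30;  python3 -c "
from h import *
go(.520,-.375,.105,.121)"
```

```text
time_s: 13.7
tcp_pos: [0.5919, -0.0078, 0.1122]
ee_rot: [3.139, -0.008, 0.122]
contact_force: [2.3, -0.5, -0.3]
grip_width: 0.374
finger_force: 30.0
t 13.7 at [ 0.5919 -0.0078  0.1122] rpy [ 3.139 -0.008  0.122] width 32.9 -> wz 0.001 dx -116.1 dy 355.7 dz 7.2 d 374.0
```

```bash
python3 -m pendant '[[[0,0,0,-113,355,0,0.6],[0,0,0,-113,355,0,0.6],[0,0,0,-113,355,0,0.6],[0,0,0,-113,355,0,0.6],[0,0,0,-113,355,0,0.6],[0,0,0,-113,355,0,0.6],[0,0,0,-113,355,0,0.6],[0,0,0,-113,355,0,0.6],[0,0,0,-113,355,0,0.6],[0,0,0,-113,355,0,0.6],[0,0,0,-113,355,0,0.6],[0,0,0,-113,355,0,0.6],[0,0,0,-113,355,30,0.6],[0,0,0,-113,355,50,0.6],[0,0,0,-113,355,57,0.6],[0,0,0,-113,355,59,0.6],[0,0,0,-113,355,59,0.6]]]' 30
```

```text
time_s: 15.12
tcp_pos: [0.52, -0.3716, 0.0475]
ee_rot: [-3.14, 0.001, 0.124]
contact_force: [-0.2, -0.5, -1.4]
grip_width: 0.375
finger_force: 30.0
```

```bash
python3 -m pendant '[[[0,0,0,0,0,1.5,0.6],[0,0,0,0,0,1.5,0.6],[0,0,0,0,0,1.5,0.6]]]' 30;python3 -m pendant '[[[0,0,0,0,0,0,-0.05],[0,0,0,0,0,0,-0.05],[0,0,0,0,0,0,-0.05],[0,0,0,0,0,-3,-0.05],[0,0,0,0,0,-30,-0.05],[0,0,0,0,0,-60,-0.05],[0,0,0,0,0,-60,-0.05]]]' 30; python3 - <<'E'
from h import *
S=shot('scene',2);cv2.imwrite('pics/e.png',cv2.resize(S[150:350,160:400,::-1],None,fx=3,fy=3))
go(.580,.0545,.10,.121)
for c,st in blobs(S,(22,140,60),(34,255,255),20,(200,140,400,265)): print(c,st,ray('scene',c,.025).round(4))
E
```

```text
time_s: 15.37
tcp_pos: [0.52, -0.3733, 0.0469]
ee_rot: [3.141, -0.001, 0.122]
contact_force: [0.4, 0.3, 1.4]
grip_width: 0.375
finger_force: 30.0
time_s: 15.95
tcp_pos: [0.5221, -0.3761, 0.1125]
ee_rot: [3.134, -0.006, 0.122]
contact_force: [0.6, -0.2, 0.7]
grip_width: 0.525
finger_force: 0.0
t 16.1 at [ 0.5203 -0.3744  0.1082] rpy [ 3.139e+00 -2.000e-03  1.220e-01] width 46.0 -> wz 0.001 dx 111.3 dy -418.5 dz 8.2 d 433.0
[395.92 141.27] [392 140   8   4  26] [0.5336 0.3416 0.025 ]
[339.44 158.48] [334 154  12  10  87] [0.4466 0.1791 0.025 ]
[308.84 194.56] [303 190  13  10 106] [0.4702 0.0093 0.025 ]
[329.26 230.18] [323 225  14  12 134] [ 0.5873 -0.0628  0.025 ]
[316. 248.] [309 242  15  13 153] [ 0.5959 -0.1258  0.025 ]
```

View pics/e.png

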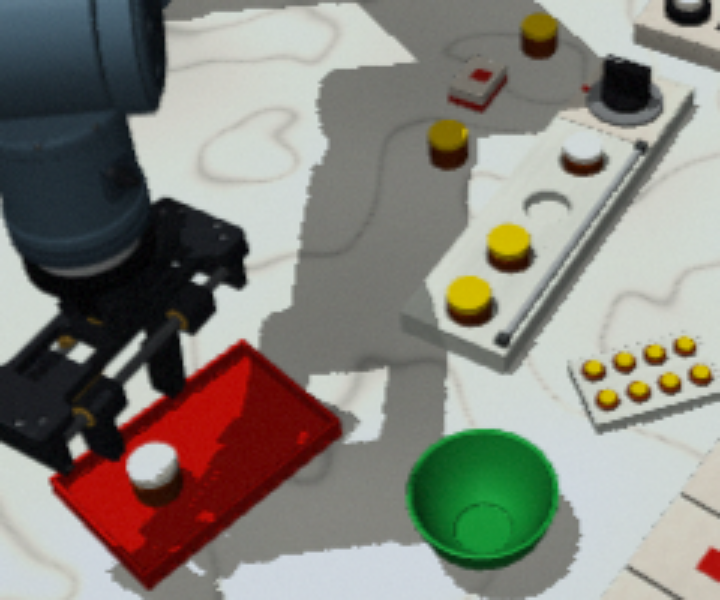

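The white jar stands upright in the tray at scene (212,307), both yellow jars are seated, and one white jar remains at scene (354,200).

```bash
python3 -m pendant '[[[0,0,0,113,-418,0,-0.1],[0,0,0,113,-418,0,-0.1],[0,0,0,113,-418,0,-0.1],[0,0,0,113,-418,0,-0.1],[0,0,0,113,-418,0,-0.1],[0,0,0,113,-418,0,-0.1],[0,0,0,113,-418,0,-0.1],[0,0,0,113,-418,0,-0.1],[0,0,0,113,-418,0,-0.1],[0,0,0,113,-418,0,-0.1],[0,0,0,113,-418,0,-0.1],[0,0,0,113,-418,0,-0.1],[0,0,0,113,-418,0,-0.1],[0,0,0,113,-418,0,-0.1]]]' 30;  python3 -c "
from h import *
go(.5815,.0542,.0505,.121)"
```

```text
time_s: 17.22
tcp_pos: [0.5802, 0.0546, 0.1053]
ee_rot: [-3.142, 0.002, 0.122]
contact_force: [-0.4, -0.8, -0.7]
grip_width: 0.55
finger_force: 0.0
t 17.2 at [0.5802 0.0546 0.1053] rpy [-3.142e+00  2.000e-03  1.220e-01] width 48.4 -> wz 0.001 dx 1.2 dy 0.5 dz 54.8 d 55.0
```

```bash
python3 -m pendant '[[[0,0,0,0.5,0.5,25,-0.1],[0,0,0,0.5,0.5,42,-0.1],[0,0,0,0.5,0.5,50,-0.1],[0,0,0,0.5,0.5,54,-0.1],[0,0,0,0.5,0.5,54,-0.1],[0,0,0,0.5,0.5,54,0.6],[0,0,0,0.5,0.5,54,0.6],[0,0,0,0.5,0.5,54,0.6],[0,0,0,0.5,0.5,54,0.6],[0,0,0,0.5,0.5,54,0.6]]]' 30;  python3 -c "
from h import *
go(.529,-.307,.107,.121)"
```

```text
time_s: 18.05
tcp_pos: [0.5823, 0.0546, 0.0533]
ee_rot: [3.141, -0.002, 0.122]
contact_force: [0.4, -1.6, 4.2]
grip_width: 0.373
finger_force: 30.0
t 18.1 at [0.5823 0.0546 0.0533] rpy [ 3.141e+00 -2.000e-03  1.220e-01] width 32.8 -> wz 0.001 dx -96.8 dy 352.4 dz -53.7 d 369.0
```

```bash
python3 -m pendant '[[[0,0,0,0,0,-25,0.6],[0,0,0,0,0,-54,0.6],[0,0,0,0,0,-54,0.6],[0,0,0,-97,352,-54,0.6],[0,0,0,-97,352,-54,0.6],[0,0,0,-97,352,-54,0.6],[0,0,0,-97,352,-54,0.6],[0,0,0,-97,352,-54,0.6],[0,0,0,-97,352,-54,0.6],[0,0,0,-97,352,-54,0.6],[0,0,0,-97,352,-54,0.6],[0,0,0,-97,352,-54,0.6],[0,0,0,-97,352,-54,0.6],[0,0,0,-97,352,-54,0.6],[0,0,0,-97,352,-54,0.6],[0,0,0,-97,352,-25,0.6],[0,0,0,-97,352,-5,0.6],[0,0,0,-97,352,4,0.6],[0,0,0,-97,352,6.5,0.6],[0,0,0,-97,352,6.5,0.6]]]' 30; python3 -m pendant '[[[0,0,0,0,0,0,0.6],[0,0,0,0,0,0,0.6]]]'
```

```text
time_s: 19.72
tcp_pos: [0.5282, -0.3041, 0.0457]
ee_rot: [-3.14, 0.001, 0.124]
contact_force: [-0.5, -1.3, -0.6]
grip_width: 0.38
finger_force: 30.0
time_s: 19.88
tcp_pos: [0.5284, -0.3053, 0.0459]
ee_rot: [3.142, -0.0, 0.123]
contact_force: [0.3, -0.7, -0.3]
grip_width: 0.38
finger_force: 30.0
```

```bash
python3 -m pendant '[[[0,0,0,0,0,1,0.6],[0,0,0,0,0,2,0.6],[0,0,0,0,0,2,0.6]]]'; python3 - <<'E'
from h import *
S=shot('scene',1);cv2.imwrite('pics/f.png',cv2.resize(S[220:350,160:340,::-1],None,fx=4,fy=4))
E
```

```text
time_s: 20.13
tcp_pos: [0.5285, -0.3057, 0.0454]
ee_rot: [-3.141, -0.001, 0.122]
contact_force: [-3.5, 5.6, 12.4]
grip_width: 0.376
finger_force: 30.0
```

View pics/f.png

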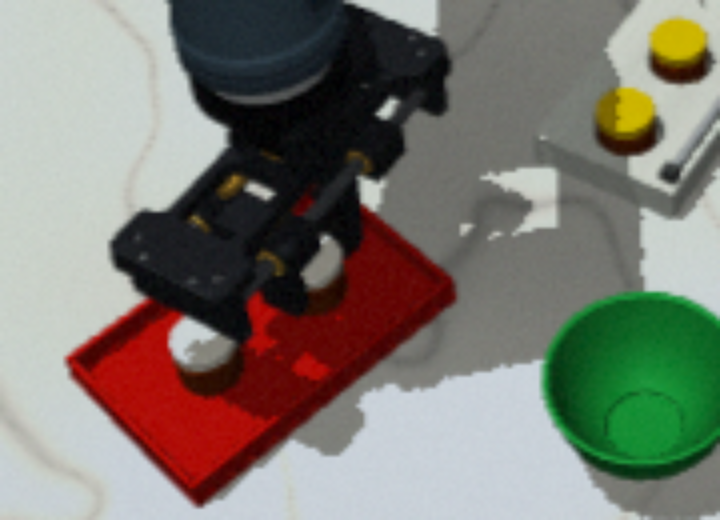

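Both white jars are in the tray at scene ~(211,308) and (240,290). The second is touching down, so release it and look again.

```bash
python3 -m pendant '[[[0,0,0,0,0,-1,-0.05],[0,0,0,0,0,-1,-0.05],[0,0,0,0,0,-2,-0.05],[0,0,0,0,0,-4,-0.05],[0,0,0,0,0,-30,-0.3],[0,0,0,0,0,-60,-0.3],[0,0,0,0,0,-60,-0.3],[0,0,0,0,0,-60,-0.3]]]' 20; python3 - <<'E'
from h import *
S=shot('scene',4);T=shot('top',4)
for n,im,r in(('scene',S,(200,140,400,265)),('top',T,(220,170,400,260))):
  for c,st in blobs(im,(22,140,60),(34,255,255),20,r): print(n,c,st,ray(n,c,.025).round(4))
go(.4717,.0098,.11,.121)
E
```

```text
time_s: 20.85
tcp_pos: [0.5291, -0.3075, 0.1059]
ee_rot: [3.138, -0.003, 0.122]
contact_force: [0.0, 0.5, 0.2]
grip_width: 0.654
finger_force: 0.0
scene [396.21 141.29] [393 140   7   4  24] [0.5344 0.342  0.025 ]
scene [339.44 158.43] [334 154  12  10  86] [0.4465 0.1793 0.025 ]
scene [308.84 194.56] [303 190  13  10 106] [0.4702 0.0093 0.025 ]
scene [329.31 230.19] [323 225  14  12 135] [ 0.5874 -0.0627  0.025 ]
scene [316.01 247.93] [309 242  15  13 155] [ 0.5957 -0.1256  0.025 ]
top [354.63 181.63] [350 177  10  10  81] [ 0.6054 -0.1315  0.025 ]
top [335.22 183.96] [331 179  10  11  85] [ 0.5965 -0.0695  0.025 ]
top [309.33 221.88] [305 217  10  10  78] [0.4729 0.0106 0.025 ]
top [255.38 228.2 ] [251 224  10  10  80] [0.4489 0.1811 0.025 ]
t 21.2 at [ 0.5275 -0.306   0.1028] rpy [-3.14e+00  1.00e-03  1.22e-01] width 57.4 -> wz 0.001 dx -17.0 dy -320.3 dz -7.2 d 321.0
```

```bash
python3 -m pendant '[[[0,0,0,-17,-320,-5,-0.2],[0,0,0,-17,-320,-5,-0.2],[0,0,0,-17,-320,-5,-0.2],[0,0,0,-17,-320,-5,-0.2],[0,0,0,-17,-320,-5,-0.2],[0,0,0,-17,-320,-5,-0.2],[0,0,0,-17,-320,-5,-0.2],[0,0,0,-17,-320,-5,-0.2],[0,0,0,-17,-320,-5,-0.2],[0,0,0,-17,-320,-5,-0.2],[0,0,0,-17,-320,-5,-0.2],[0,0,0,-17,-320,30,-0.2],[0,0,0,-17,-320,65,-0.2],[0,0,0,-17,-320,65,-0.2],[0,0,0,-17,-320,65,-0.2],[0,0,0,-17,-320,65,0.6],[0,0,0,-17,-320,65,0.6],[0,0,0,-17,-320,65,0.6],[0,0,0,-17,-320,65,0.6],[0,0,0,-17,-320,65,0.6]]]' 20;  python3 -c "
from h import *
go(.5892,-.0072,.092,.121)"
```

```text
time_s: 22.92
tcp_pos: [0.4739, 0.0086, 0.0407]
ee_rot: [3.14, -0.004, 0.122]
contact_force: [-1.6, -1.7, 8.1]
grip_width: 0.376
finger_force: 20.0
t 22.9 at [0.4739 0.0086 0.0407] rpy [ 3.14  -0.004  0.122] width 33.1 -> wz 0.001 dx 112.5 dy 29.7 dz -51.3 d 127.0
```

```bash
python3 -m pendant '[[[0,0,0,0,0,-30,0.6],[0,0,0,0,0,-51,0.6],[0,0,0,113,30,-51,0.6],[0,0,0,113,30,-51,0.6],[0,0,0,113,30,-51,0.6],[0,0,0,113,30,-51,0.6],[0,0,0,113,30,-51,0.6],[0,0,0,113,30,-51,0.6],[0,0,0,113,30,-51,0.6],[0,0,0,113,30,-25,0.6],[0,0,0,113,30,-20,0.6],[0,0,0,113,30,-17,0.6],[0,0,0,113,30,-17,0.6],[0,0,0,113,30,-17,0.6]]]' 30;  python3 -c "
from h import *
go(.5892,-.0072,.0515,.121)"
```

```text
time_s: 24.08
tcp_pos: [0.5875, -0.0067, 0.056]
ee_rot: [-3.141, 0.001, 0.122]
contact_force: [0.7, 0.5, 0.1]
grip_width: 0.372
finger_force: 30.0
t 24.1 at [ 0.5875 -0.0067  0.056 ] rpy [-3.141e+00  1.000e-03  1.220e-01] width 32.8 -> wz 0.001 dx 1.6 dy 0.7 dz 4.5 d 5.0
```

```bash
python3 -m pendant '[[[0,0,0,0.8,0,3,0.6],[0,0,0,0.8,0,6,0.6],[0,0,0,0.8,0,6,0.6],[0,0,0,0.8,0,6,0.6]]]' 30
```

```text
time_s: 24.42
tcp_pos: [0.5892, -0.0068, 0.0508]
ee_rot: [3.141, -0.001, 0.122]
contact_force: [-2.1, 0.8, 6.5]
grip_width: 0.373
finger_force: 30.0
```

```bash
python3 -m pendant '[[[0,0,0,0,0,1,0.6],[0,0,0,0,0,1,0.6],[0,0,0,0,0,0,-0.05],[0,0,0,0,0,0,-0.05],[0,0,0,0,0,-1,-0.05],[0,0,0,0,0,-20,-0.05],[0,0,0,0,0,-55,-0.2],[0,0,0,-100,0,-55,-0.2],[0,0,0,-100,0,-55,-0.2],[0,0,0,-100,0,-55,-0.2],[0,0,0,-100,0,-55,-0.2]]]' 20; python3 - <<'E'
from h import *
S=shot('scene',4);T=shot('top',4)
for n,im,r in(('scene',S,(200,140,400,265)),('top',T,(220,170,400,260))):
  for c,st in blobs(im,(22,140,60),(34,255,255),20,r): print(n,c,st,ray(n,c,.025).round(4))
go(.4480,.1802,.108,.121)
i=cv2.resize(S[140:270,270:420,::-1],None,fx=4,fy=4);cv2.imwrite('pics/g.png',i)
E
```

```text
time_s: 25.33
tcp_pos: [0.4851, -0.0184, 0.1036]
ee_rot: [-3.14, 0.004, 0.121]
contact_force: [0.4, -0.1, -0.9]
grip_width: 0.6
finger_force: 0.0
scene [396.26 141.22] [393 140   7   4  23] [0.5343 0.3424 0.025 ]
scene [339.44 158.59] [334 155  12   9  85] [0.4469 0.1787 0.025 ]
scene [341.8  214.04] [336 209  13  11 122] [ 0.58   -0.0006  0.025 ]
scene [329.1  230.18] [322 225  15  12 140] [ 0.587 -0.063  0.025]
scene [315.97 247.97] [309 242  15  13 152] [ 0.5957 -0.1257  0.025 ]
top [354.52 181.94] [350 177  10  11  85] [ 0.6044 -0.1311  0.025 ]
top [335.36 183.35] [331 179  10  10  74] [ 0.5985 -0.0699  0.025 ]
top [255.36 227.95] [251 223  10  11  85] [0.4497 0.1812 0.025 ]
t 25.7 at [ 0.4903 -0.0189  0.1046] rpy [ 3.142 -0.     0.122] width 53.0 -> wz 0.001 dx -17.7 dy -202.8 dz -3.4 d 204.0
```

View pics/g.png

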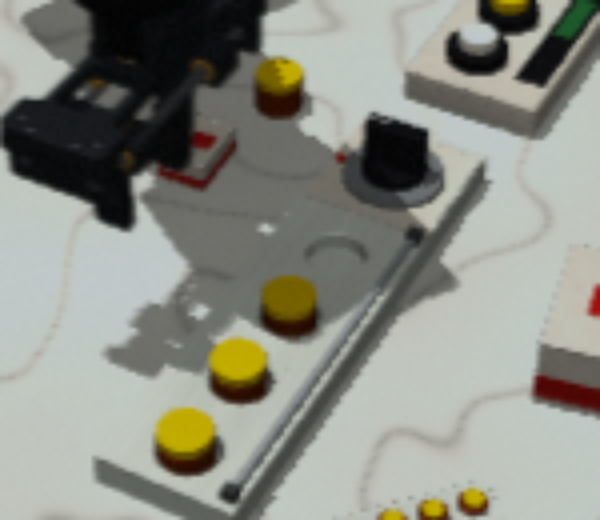

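Three yellow jars are evenly seated, the last one at scene (339,159) still to do; pocket next to the knob is empty.

```bash
python3 -m pendant '[[[0,0,0,-18,-203,-3,-0.2],[0,0,0,-18,-203,-3,-0.2],[0,0,0,-18,-203,-3,-0.2],[0,0,0,-18,-203,-3,-0.2],[0,0,0,-18,-203,-3,-0.2],[0,0,0,-18,-203,-3,-0.2],[0,0,0,-18,-203,-3,-0.2],[0,0,0,-18,-203,-3,-0.2],[0,0,0,-18,-203,30,-0.2],[0,0,0,-18,-203,66,-0.2],[0,0,0,-18,-203,66,-0.2],[0,0,0,-18,-203,66,-0.2],[0,0,0,-18,-203,66,0.6],[0,0,0,-18,-203,66,0.6],[0,0,0,-18,-203,66,0.6],[0,0,0,-18,-203,66,0.6],[0,0,0,-18,-203,66,0.6]]]' 20;  python3 -c "
from h import *
go(.5818,.0545,.092,.121)"
```

```text
time_s: 27.15
tcp_pos: [0.4488, 0.1804, 0.0408]
ee_rot: [3.141, -0.004, 0.122]
contact_force: [-0.5, -2.3, 8.5]
grip_width: 0.377
finger_force: 20.0
t 27.1 at [0.4488 0.1804 0.0408] rpy [ 3.141 -0.004  0.122] width 33.2 -> wz 0.001 dx 116.7 dy 141.1 dz -51.2 d 190.0
```

```bash
python3 -m pendant '[[[0,0,0,0,0,-30,0.6],[0,0,0,0,0,-52,0.6],[0,0,0,0,141,-52,0.6],[0,0,0,0,141,-52,0.6],[0,0,0,0,141,-52,0.6],[0,0,0,0,141,-52,0.6],[0,0,0,117,141,-52,0.6],[0,0,0,117,141,-52,0.6],[0,0,0,117,141,-52,0.6],[0,0,0,117,141,-52,0.6],[0,0,0,117,141,-52,0.6],[0,0,0,117,141,-52,0.6],[0,0,0,117,141,-52,0.6],[0,0,0,117,141,-25,0.6],[0,0,0,117,141,-20,0.6],[0,0,0,117,141,-17,0.6],[0,0,0,117,141,-17,0.6],[0,0,0,117,141,-17,0.6]]]' 30;  python3 -c "
from h import *
go(.5818,.0545,.0515,.121)"
```

```text
time_s: 28.65
tcp_pos: [0.5797, 0.0547, 0.0561]
ee_rot: [-3.142, 0.001, 0.122]
contact_force: [0.1, -0.6, -0.5]
grip_width: 0.377
finger_force: 30.0
t 28.6 at [0.5797 0.0547 0.0561] rpy [-3.142e+00  1.000e-03  1.220e-01] width 33.1 -> wz 0.001 dx 2.0 dy 0.4 dz 4.6 d 5.0
```

```bash
python3 -m pendant '[[[0,0,0,1,0,3,0.6],[0,0,0,1,0,6,0.6],[0,0,0,1,0,6.5,0.6],[0,0,0,1,0,6.5,0.6]]]' 30; python3 -m pendant '[[[0,0,0,0,0,0,-0.05],[0,0,0,0,0,0,-0.05],[0,0,0,0,0,-2,-0.05],[0,0,0,0,0,-20,-0.05],[0,0,0,0,0,-60,-0.2],[0,0,0,-130,0,-80,-0.2],[0,0,0,-130,0,-80,-0.2],[0,0,0,-130,0,-80,-0.2],[0,0,0,-130,0,-80,-0.2],[0,0,0,-130,0,-80,-0.2],[0,0,0,-130,0,-80,-0.2]]]' 20; python3 - <<'E'
from h import *
S=shot('scene',4);T=shot('top',4);np.save('T2.npy',T);np.save('S2.npy',S)
for n,im,r in(('scene',S,(200,140,400,265)),('top',T,(220,170,400,260))):
  for c,st in blobs(im,(22,140,60),(34,255,255),20,r): print(n,c,st,ray(n,c,.035).round(4))
# knob grip dark pixels
for n,im,r in(('scene',S,(350,155,390,205)),('top',T,(252,172,288,208))):
  x0,y0,x1,y1=r;g=cv2.cvtColor(im,cv2.COLOR_RGB2GRAY)[y0:y1,x0:x1];m=(g<45).astype(np.uint8)
  k,_,st,c=cv2.connectedComponentsWithStats(m);print(n,[(c[i]+[x0,y0],st[i]) for i in range(1,k) if st[i][4]>20])
i=np.hstack([cv2.resize(S[150:210,330:410,::-1],(400,300)),cv2.resize(T[160:220,240:320,::-1],(400,300))]);cv2.imwrite('pics/k.png',i)
go(.5717,.1375,.15,.121)
E
```

```text
time_s: 28.98
tcp_pos: [0.5818, 0.0547, 0.0506]
ee_rot: [3.141, -0.001, 0.122]
contact_force: [-3.5, -0.2, 9.0]
grip_width: 0.376
finger_force: 30.0
time_s: 29.9
tcp_pos: [0.4532, 0.0388, 0.13]
ee_rot: [3.141, -0.002, 0.121]
contact_force: [-0.1, 0.3, -0.2]
grip_width: 0.599
finger_force: 0.0
scene [396.26 141.22] [393 140   7   4  23] [0.5408 0.3296 0.035 ]
scene [353.93 199.07] [348 194  13  11 115] [0.5797 0.0525 0.035 ]
scene [341.82 214.08] [336 209  13  11 121] [ 0.586  -0.0093  0.035 ]
scene [329.31 230.19] [323 225  14  12 135] [ 0.5932 -0.0705  0.035 ]
scene [315.91 247.91] [309 242  15  13 152] [ 0.6012 -0.1327  0.035 ]
top [354.5  181.88] [350 177  10  11  84] [ 0.6028 -0.1301  0.035 ]
top [335.22 183.96] [331 179  10  11  85] [ 0.5948 -0.069   0.035 ]
top [315.63 185.7 ] [311 181  10  11  82] [ 0.5878 -0.0068  0.035 ]
top [296.36 187.13] [292 183  10  10  78] [0.5819 0.0543 0.035 ]
scene [(array([367.98507463, 178.44402985]), array([ 10,  14,  17,  19, 268], dtype=int32))]
top [(array([272.92222222, 192.44814815]), array([ 11,  10,  25,  26, 270], dtype=int32))]
t 30.3 at [0.4526 0.039  0.1289] rpy [-3.141e+00  1.000e-03  1.220e-01] width 52.6 -> wz 0.001 dx 130.2 dy -83.2 dz -21.1 d 156.0
```

View pics/k.png

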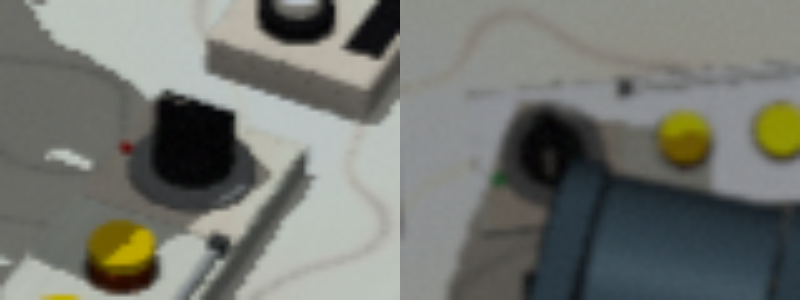

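All four jars are seated; the knob's black bar is at top ~(270,189), along plate x. Move above it while turning the tool half a turn, to keep joint 6 well within range.

```bash
python3 -m pendant '[[[0,0,-1.57,0,0,-21,-0.3],[0,0,-1.57,130,-84,-21,-0.3],[0,0,-1.57,130,-84,-21,-0.3],[0,0,-1.57,130,-84,-21,-0.3],[0,0,-1.57,130,-84,-21,-0.3],[0,0,-1.57,130,-84,-21,-0.3],[0,0,-1.57,130,-84,-21,-0.3],[0,0,-1.57,130,-84,-21,-0.3],[0,0,-1.57,130,-84,-21,-0.3],[0,0,-1.57,130,-84,-21,-0.3],[0,0,-1.57,130,-84,-21,-0.3],[0,0,-1.57,130,-84,-21,-0.3],[0,0,-1.57,130,-84,-21,-0.3],[0,0,-1.57,130,-84,-21,-0.3]]]' 20;python3 -m pendant '[[[0,0,-1.57,0,0,0,-0.3],[0,0,-1.57,0,0,0,-0.3],[0,0,-1.57,0,0,0,-0.3],[0,0,-1.57,0,0,0,-0.3],[0,0,-1.57,0,0,0,-0.3],[0,0,-1.57,0,0,0,-0.3],[0,0,-1.57,0,0,0,-0.3],[0,0,-1.57,0,0,0,-0.3],[0,0,-1.57,0,0,0,-0.3],[0,0,-1.57,0,0,0,-0.3],[0,0,-1.57,0,0,0,-0.3],[0,0,-1.57,0,0,0,-0.3],[0,0,-1.57,0,0,0,-0.3],[0,0,-1.57,0,0,0,-0.3],[0,0,-1.57,0,0,0,-0.3],[0,0,-1.57,0,0,0,-0.3]]]' 20; python3 -c "
from h import *
go(.5717,.138,.065,.121+np.pi);print(sense()['joint_positions'])"
```

```text
time_s: 31.47
tcp_pos: [0.5711, 0.1383, 0.1498]
ee_rot: [-3.141, -0.0, 1.694]
contact_force: [-0.4, -0.6, 0.2]
grip_width: 0.649
finger_force: 0.0
time_s: 32.8
tcp_pos: [0.5711, 0.1382, 0.1501]
ee_rot: [3.142, -0.0, -3.025]
contact_force: [-0.8, -0.8, -0.3]
grip_width: 0.649
finger_force: 0.0
t 32.8 at [0.5711 0.1382 0.1501] rpy [ 3.142 -0.    -3.025] width 57.1 -> wz -0.004 dx -0.6 dy -0.3 dz 85.1 d 85.0
[ 3.55555877e-02  3.32162073e-01  1.66606645e+00  2.24379022e-05
  1.14352147e+00 -1.65213601e+00]
```

```bash
python3 -m pendant '[[[0,0,0,0,0,40,-0.3],[0,0,0,0,0,70,-0.3],[0,0,0,0,0,84,-0.3],[0,0,0,0,0,84,-0.3],[0,0,0,0,0,84,-0.3],[0,0,0,0,0,84,1],[0,0,0,0,0,84,1],[0,0,0,0,0,84,1],[0,0,0,0,0,84,1],[0,0,0,0,0,84,1],[0,0,0,0,0,84,1]]]' 15; python3 -c "
from h import *
go(.5717,.138,.065,.121+np.pi)"
```

```text
time_s: 33.72
tcp_pos: [0.5713, 0.1382, 0.0667]
ee_rot: [-3.142, 0.001, -3.022]
contact_force: [-0.4, 0.5, -0.2]
grip_width: 0.222
finger_force: 0.0
t 33.7 at [0.5713 0.1382 0.0667] rpy [-3.142e+00  1.000e-03 -3.022e+00] width 19.5 -> wz -0.001 dx -0.4 dy -0.2 dz 1.7 d 2.0
```

Still closing (19.5 mm); finish the grip then turn clockwise (+wz).

```bash
python3 -m pendant '[[[0,0,0,0,0,0,1],[0,0,0,0,0,0,1],[0,0,0,0,0,0,1],[0,0,0,0,0,0,1]]]' 40; python3 -m pendant '[[[0,0,0.12,0,0,0,1],[0,0,0.24,0,0,0,1],[0,0,0.36,0,0,0,1],[0,0,0.48,0,0,0,1],[0,0,0.58,0,0,0,1]]]' 40
```

```text
time_s: 34.05
tcp_pos: [0.5711, 0.139, 0.0666]
ee_rot: [3.141, 0.0, -3.021]
contact_force: [-0.3, 5.8, 2.7]
grip_width: 0.157
finger_force: 40.0
time_s: 34.47
tcp_pos: [0.571, 0.1381, 0.0666]
ee_rot: [-3.141, -0.0, 2.676]
contact_force: [-2.3, 1.3, 4.4]
grip_width: 0.155
finger_force: 40.0
```

```bash
python3 -m pendant '[[[0,0,0.12,0,0,0,1],[0,0,0.24,0,0,0,1],[0,0,0.36,0,0,0,1],[0,0,0.48,0,0,0,1],[0,0,0.58,0,0,0,1],[0,0,0.64,0,0,0,1],[0,0,0.66,0,0,0,1],[0,0,0.66,0,0,0,1],[0,0,0.66,0,0,0,1]]]' 40; python3 -c "
from h import *
s=sense();print(s['wrist_torque'],s['ee_rot'],s['time_s'])"
```

```text
time_s: 35.22
tcp_pos: [0.5703, 0.1374, 0.0666]
ee_rot: [-3.139, 0.0, 2.022]
contact_force: [-5.5, -2.1, 8.3]
grip_width: 0.156
finger_force: 40.0
[-0.41192893  0.75509614 -0.06719894] [-3.13904169e+00  3.52027380e-04  2.02172611e+00] 35.2167
```

```bash
python3 -m pendant '[[[0,0,0.03,0,0,0,1],[0,0,0.03,0,0,0,1],[0,0,0.02,0,0,0,0.3],[0,0,0.02,0,0,0,0.3],[0,0,0.02,0,0,0,0.3],[0,0,0.02,0,0,-35,0.3],[0,0,0.02,0,0,-70,0.3],[0,0,0.02,0,0,-90,0.3],[0,0,0.02,80,0,-90,1],[0,0,0.02,80,0,-90,1],[0,0,0.02,80,0,-90,1],[0,0,0.02,80,0,-90,1],[0,0,0.02,80,0,-90,1]]]' 20; python3 - <<'E'
from h import *
S=shot('scene',4);T=shot('top',4)
i=np.hstack([cv2.resize(S[100:220,310:450,::-1],(400,343)),cv2.resize(T[150:230,180:280,::-1],(400,343))]);cv2.imwrite('pics/l.png',i)
go(.5524,.2685,.09,2.0)
E
```

```text
time_s: 36.3
tcp_pos: [0.5362, 0.2101, 0.1561]
ee_rot: [-3.142, 0.0, 2.003]
contact_force: [0.2, -0.3, 0.1]
grip_width: 0.01
finger_force: 0.0
t 36.7 at [0.5364 0.2096 0.1561] rpy [-3.141  0.     2.001] width 0.6 -> wz 0.001 dx 46.9 dy 39.1 dz 66.1 d 90.0
```

View pics/l.png

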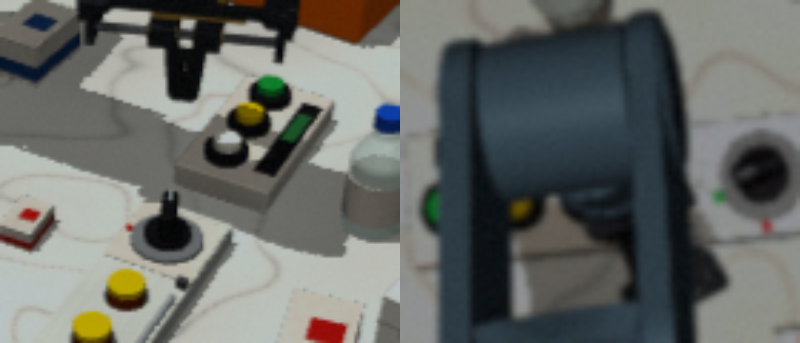

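The knob bar now points along the plate's y towards the green dot and stayed there after release. Keys in the scene crop: white (226,143), yellow (250,113), green (270,86).

```bash
python3 -m pendant '[[[0,0,-1.25,47,39,40,1],[0,0,-1.25,47,39,40,1],[0,0,-1.25,47,39,40,1],[0,0,-1.25,47,39,40,1],[0,0,-1.25,47,39,40,1],[0,0,-1.25,47,39,40,1],[0,0,-1.25,47,39,40,1],[0,0,-1.25,47,39,40,1],[0,0,-1.25,47,39,40,1],[0,0,-1.25,47,39,40,1],[0,0,-1.25,47,39,40,1],[0,0,-1.25,47,39,40,1],[0,0,-1.25,47,39,40,1],[0,0,-1.25,47,39,40,1]]]' 20; python3 - <<'E'
from h import *
S=shot('scene',4);T=shot('top',4);np.save('T3.npy',T);np.save('S3.npy',S)
i=np.hstack([cv2.resize(S[100:180,340:440,::-1],(400,320)),cv2.resize(T[160:240,160:260,::-1],(400,320))]);cv2.imwrite('pics/n.png',i)
go(.5525,.269,.076,3.26)
tip=sense()['tcp_pos']-[0,0,.025];print('tip px',proj('scene',tip),proj('top',tip))
E
```

```text
time_s: 37.87
tcp_pos: [0.552, 0.2691, 0.1162]
ee_rot: [3.142, -0.0, -3.034]
contact_force: [-0.1, -0.1, -0.8]
grip_width: 0.005
finger_force: 0.0
t 38.3 at [0.5519 0.2692 0.1162] rpy [ 3.142 -0.    -3.032] width 0.3 -> wz -0.008 dx -0.5 dy -0.2 dz 40.2 d 40.0
tip px [390.37713783 136.11267457] [225.03134524 192.32264937]
```

View pics/n.png

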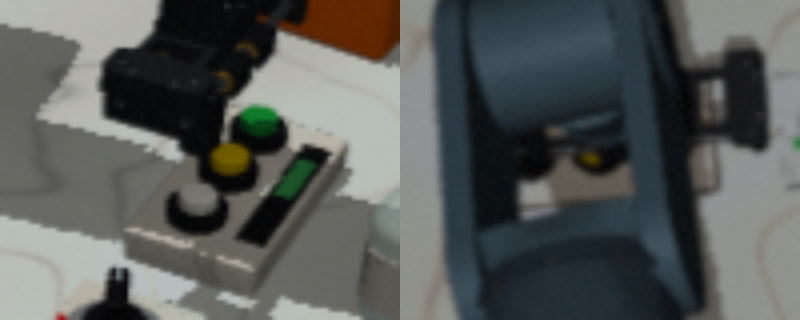

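The closed fingertip sits above the white key (scene (389,149)); press it stepwise.

```bash
python3 -c "
from h import *
print(proj('scene',[.5525,.269,.05]),proj('top',[.5525,.269,.05]))"; python3 -m pendant '[[[0,0,0,0,0,25,1],[0,0,0,0,0,38,1],[0,0,0,0,0,42,1],[0,0,0,0,0,45,1],[0,0,0,0,0,47,1],[0,0,0,0,0,47,1],[0,0,0,0,0,47,1]]]'
```

```text
[389.39511509 148.54297015] [227.63516353 194.10542194]
time_s: 38.85
tcp_pos: [0.5521, 0.2692, 0.0701]
ee_rot: [-3.142, 0.0, -3.031]
contact_force: [-3.5, -0.6, 3.4]
grip_width: 0.01
finger_force: 2.0
```

```bash
python3 -m pendant '[[[0,0,0,0,0,1.5,1],[0,0,0,0,0,1.5,1],[0,0,0,0,0,1.5,1]]]';python3 -m pendant '[[[0,0,0,0,0,1,1],[0,0,0,0,0,1,1],[0,0,0,0,0,1,1]]]'
```

```text
time_s: 39.1
tcp_pos: [0.5524, 0.2693, 0.0693]
ee_rot: [3.142, 0.001, -3.031]
contact_force: [-5.0, -1.9, 10.4]
grip_width: 0.002
finger_force: 5.3
time_s: 39.35
tcp_pos: [0.5525, 0.2694, 0.0692]
ee_rot: [-3.142, 0.001, -3.031]
contact_force: [-8.0, -2.9, 16.6]
grip_width: 0.003
finger_force: 8.5
```

```bash
python3 -m pendant '[[[0,0,0,0,0,-12,1],[0,0,0,0,0,-25,1],[0,0,0,0,0,-25,1],[0,0,0,0,55,-25,1],[0,0,0,0,55,-25,1],[0,0,0,0,55,-25,1],[0,0,0,0,55,-25,1],[0,0,0,0,55,-12,1],[0,0,0,0,55,-7,1],[0,0,0,0,55,-4,1],[0,0,0,0,55,-2,1],[0,0,0,0,55,-0.5,1],[0,0,0,0,55,-0.5,1],[0,0,0,0,55,-0.5,1]]]';python3 -m pendant '[[[0,0,0,0,0,0.5,1],[0,0,0,0,0,0.5,1]]]'
```

```text
time_s: 40.52
tcp_pos: [0.5458, 0.3229, 0.0691]
ee_rot: [-3.141, -0.001, -3.032]
contact_force: [-8.6, -5.2, 19.0]
grip_width: 0.005
finger_force: 9.7
time_s: 40.68
tcp_pos: [0.5459, 0.3229, 0.0691]
ee_rot: [-3.141, -0.001, -3.032]
contact_force: [-9.7, -5.4, 21.2]
grip_width: 0.001
finger_force: 11.1
```

```bash
python3 -m pendant '[[[0,0,0,0,0,-12,1],[0,0,0,0,0,-25,1],[0,0,0,0,0,-25,1],[0,0,0,0,55,-25,1],[0,0,0,0,55,-25,1],[0,0,0,0,55,-25,1],[0,0,0,0,55,-25,1],[0,0,0,0,55,-12,1],[0,0,0,0,55,-7,1],[0,0,0,0,55,-4,1],[0,0,0,0,55,-2,1],[0,0,0,0,55,-0.5,1],[0,0,0,0,55,0,1],[0,0,0,0,55,0,1]]]';python3 -m pendant '[[[0,0,0,0,0,-15,1],[0,0,0,0,0,-50,1],[0,0,0,0,0,-90,1],[0,0,0,0,0,-100,1],[0,0,0,120,0,-100,1],[0,0,0,120,0,-100,1],[0,0,0,120,0,-100,1],[0,0,0,120,0,-100,1],[0,0,0,120,0,-100,1]]]'; python3 - <<'E'
from h import *
S=shot('scene',2);T=shot('top',2)
cv2.imwrite('pics/z.png',cv2.resize(S[100:340,160:450,::-1],None,fx=2.5,fy=2.5))
for n,im,r in(('scene',S,(200,140,400,265)),('top',T,(220,170,400,260))):
  for c,st in blobs(im,(22,140,60),(34,255,255),20,r): print(n,c)
E
```

```text
time_s: 41.85
tcp_pos: [0.5398, 0.3774, 0.0691]
ee_rot: [-3.14, -0.002, -3.032]
contact_force: [-8.4, -6.4, 20.8]
grip_width: 0.005
finger_force: 10.7
time_s: 42.6
tcp_pos: [0.4188, 0.3647, 0.1662]
ee_rot: [-3.141, -0.001, -3.03]
contact_force: [-0.2, 0.4, 1.0]
grip_width: 0.01
finger_force: 0.0
scene [396.18 141.14]
scene [353.93 199.07]
scene [341.8  214.04]
scene [329.25 230.22]
scene [315.98 247.96]
top [354.5  181.88]
top [335.22 183.96]
top [315.68 185.65]
top [296.49 187.32]
```

View pics/z.png

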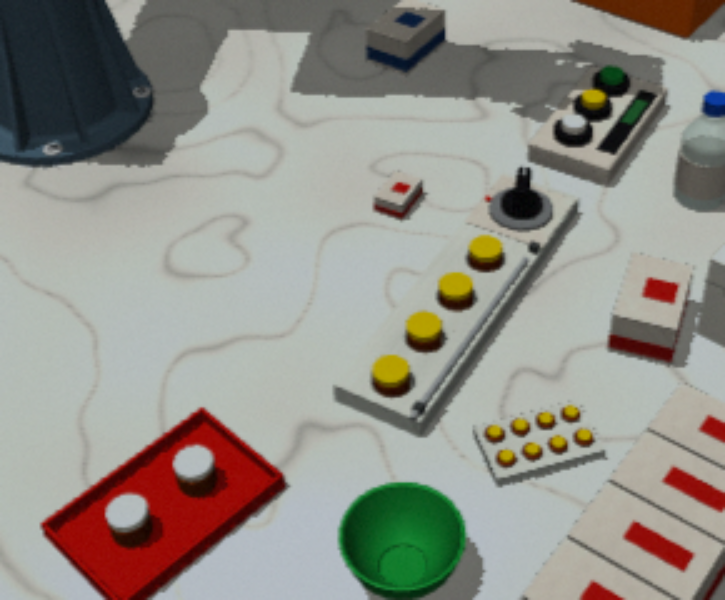

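The picture shows four yellow jars seated in the plate and two white jars upright in the tray. The knob is locked and the bystanders have not moved.

```bash
python3 -c "
from cell import hand_in
print(hand_in())"
```

```text
the job is handed in; nothing more can be done
None
```

The job is handed in: the last picture shows both white-lidded jars upright in the tray, all four yellow-lidded jars seated in their own pockets and the knob staying at the green dot; after that the white, yellow and green keys were pressed in that order until they bottomed out.

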